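Key the brass lotus hub onto its altar turntable drive

ROBOT

A 6-joint arm with a two-finger parallel gripper is mounted at the origin on the work surface. World frame = base frame: x ahead of the robot, y to its left, z up, the work surface at z = 0. Lengths are in mm, angles in rad, forces in N, time in s.
With the tool pointing down it reaches from about 400 to 825 mm from the base axis. Payload 7 kg.
Tool frame: the origin (TCP) lies at the very end of the fingers, on their centre line; the grasp point (between the pads) lies 19 mm behind it; z points along the fingers, y is the direction in which the jaws open and shut (so a half turn about z gives the same grasp; the last joint's range is limited). The gripper opens to 88 mm and grips with 3 to 60 N. Pads are 19 mm wide; open, the fingers measure 130 mm over their backs; the gripper's body (78 mm by 193 mm) begins 47 mm behind the grasp point.
Start: joints at [-0.891, 0.359, 0.012, 0, -1.224, -0.288], TCP at [257.723, -623.838, 203.061] pointing down, gripper open.
Joint ranges: [-3.07, 3.07], [-1.43, 2.12], [-1.02, 1.25], [-3.03, 1.67], [-3.05, -0], [-3.03, 3.03]. Speed limits (rad/s): [2.39, 2.39, 3.01, 3.14, 3.14, 3.14].

INTERFACE

Orientations are given as a unit quaternion [x, y, z, w].
In Python, from plant import bot gives the robot as it stands. Calls block until the motion is done:
- bot.move_ptp(position, orientation): joint-space move of the TCP to a pose.
- bot.line_to(position, velocity=150, ori=None): straight line of the TCP; ori=None keeps the orientation; velocity is the mean speed in mm/s.
- bot.move_joints(angles): joint-space move.
- bot.move_gripper(opening, force=None): finger opening in mm; force is the grip in N (None keeps the last); returns when the fingers have stopped.
- bot.pause(seconds).
- bot.solve_ik(position, orientation): joint angles nearest the present ones, or None.
- bot.read_state(): the state.
- bot.camera(name): name is "scene" or "side" or "wrist"; returns the picture (384x512x3 uint8, red, green, blue); there is no depth.
- bot.get_calibration(name): a dict with "fx", "fy", "cx", "cy" (pixels), "view" (4x4, takes a point from world to camera coordinates); the wrist camera has in their place "T_tool_cam" (4x4, takes a point from camera to tool coordinates, whose origin is the TCP and whose axes are the flange's). Camera axes: x right, y up, looking along -z (the intrinsics and any distortion apply to the point x, -y, -z); pixel columns grow to the right and rows downward; lengths in mm; the calibration is good to about 2 mm. A picture is of the moment at which its call begins: read the wrist's pose just before it. get_calibration takes no time and is no camera call.
A pose or a line that the arm cannot do raises bot.Unreachable and nothing moves.
- bot.close_job(): hands the job in, once; it reports no verdict.
The state is a dict: "t": time; "joint_pos": joint angles; "qvel": joint speeds; "tau": joint torques, N m; "tcp_pos": TCP position; "eef_rot": TCP orientation; "contact_force": force on the tool from outside, world axes, zero at the start; "moment": the same for the moment, N m; "width": finger opening in mm.
Only numpy, scipy, OpenCV 4.12 (cv2) and the standard library are available. Lean on these libraries where they do the work, as an engineer would, in place of code of your own. Each camera call takes 0.05 s, during which the arm holds its last target. There are 200 camera calls.

TASK

Put the brass lotus hub back on the black turntable drive: lower it over the upright steel shaft until it meets the shaft's key, then turn it with a light downward hand until the keyway drops over the key and the hub sits fully home, flat on the drive. Press gently throughout, leave the other altar things where they are, and let go at the end.

Things in the scene. Friction and masses are not known exactly. Their poses are not given: they have to be found in the camera images.
- lotus_hub: Loose brass hub (0.25 to 0.5 kg) standing upright on the board, 60 mm tall. Octagonal neck; at its foot a flat lotus plate 88 mm across, 12 mm thick, with orange and yellow petals out to 106 mm diameter and 14 mm high. A red dot on the plate marks the keyway side. Origin: centre of the underside; z up, +x towards red dot and keyway.
- neck (a point): Grip point on the hub's axis, 42 mm above its underside. The neck is 48 mm across flats from the plate (12 mm) up to 60 mm; its 8 flats face the hub's x axis and every 45 degrees from it: grip across two opposite flats, level with this point or lower.
- bore (a point): Centre of the bore's mouth in the hub's underside. The bore, 17.8 mm across, goes right up through the hub; a keyway 7.8 mm wide runs its whole length on the hub's +x side and reaches 21.5 mm from the axis.
- drive: Turntable drive, fixed: black plastic box 120 x 120 mm, 45 mm high, red band round its foot, a steel shaft with a key in the middle of its top. Origin: centre of the box underside; z up, +x towards the white mark on the box top. Forcing the hub against shaft or key with over 60 N (down or in turning) hurts it.
- shaft_tip (a point): Top of the upright steel shaft, on its axis, 47 mm above the box top. Shaft 16 mm in diameter, its top 7 mm tapered to 8 mm. The geared motor holds it: it turns only above about 1.2 N m.
- seat (a point): Point on the shaft axis at the box's top face, 45 mm above the board: where the hub's underside centre lies when home. The key, 6 mm wide, reaches 20 mm from the axis and 24 mm above this point, flat-topped: an unkeyed hub stops on it. Its direction is not measured: 10 to 113 degrees anticlockwise (from above) of the white mark.
- statue: White porcelain Guanyin statue, 96 mm foot, 210 mm tall; origin under its centre. Leave alone.
- incense_bowl: Green glazed incense bowl, 100 mm across, 60 mm high; origin under its centre. Leave alone.
- tealight_tin: Steel tealight tin, 38 mm across, 16 mm high; origin under its centre. Leave alone.
- matchbox: Red matchbox 35 x 54 x 15 mm; origin under its centre. Leave alone.
- tea_cup0: White tea cup, 58 mm across, 45 mm high; origin under its centre. Leave alone.
- tea_cup1: Blue tea cup, 58 mm across, 45 mm high; origin under its centre. Leave alone.
- candlestick: Brass candlestick, 70 mm foot, 90 mm tall; origin under its centre. Leave alone.
There are look-alikes about, which are no part of the job. There is more than one size of the drive; the job needs the smallest.

How it is judged (in metres and radians):
On the way:
1. the hub is threaded on the shaft, its underside at least 12 mm below the shaft's tip (horizontal distance between lotus_hub and seat below 0.006 m and z of lotus_hub in the frame of drive below 0.08 m and angle between lotus_hub's own z axis and vertical below 0.1 rad), for 0.05 s.
At the end, for the whole second after the job is handed in: The hub sits at rest and upright (within 0.1 rad) on the drive with its underside within 3 mm of the box top and its axis within 4 mm of the shaft axis, so the key is in the keyway; the seven other altar things are within 20 mm of where they stood (horizontal distance between lotus_hub and seat below 0.004 m and z of lotus_hub in the frame of drive between 0.042 and 0.048 m and angle between lotus_hub's own z axis and vertical below 0.1 rad and linear speed of lotus_hub below 0.01 m/s and angular speed of lotus_hub below 0.1 rad/s and distance of each of statue, incense_bowl, tealight_tin, matchbox, tea_cup0, tea_cup1, candlestick from where it was at the start of the episode below 0.02 m); the robot touches nothing.
It fails at once if while still over 5 mm short of home, the hub is forced on the shaft or key with more than 60 N (contact force between lotus_hub and drive above 60 N and z of lotus_hub in the frame of drive above 0.05 m).
It fails at once if the statue, bowl, tin, matchbox, cups or candlestick is displaced by more than 20 mm (distance of any of statue, incense_bowl, tealight_tin, matchbox, tea_cup0, tea_cup1, candlestick from where it was at the start of the episode above 0.02 m).
It also fails if it takes over 67 s, if anything falls off the work surface, if the arm or the gripper's body presses on something with over 40 N, if the wrist force passes 120 N, or if a joint passes its speed limit or range.

## Working session

There is one attempt and no reset: what is moved stays moved. The work goes in short steps, each a Python script; the robot and the scene stay as the last script left them, time stands still between calls to the robot, and variables do not carry over. Pictures are saved under pics/ and viewed, about 8 in all and at most 12, crops included, and the job is handed in when it is done.

```bash
ls; mkdir -p pics; python3 - <<'E'
from plant import bot
import cv2,numpy as np
for n in ["scene","side"]:
    im=bot.camera(n); cv2.imwrite(f"pics/{n}0.png",cv2.resize(im[:,:,::-1],(768,576),interpolation=cv2.INTER_CUBIC))
    c=bot.get_calibration(n); print(n,{k:np.round(v,4).tolist() for k,v in c.items()})
print(bot.get_calibration("wrist")); print(bot.read_state())
E
```

```text
pics
scene {'fx': 394.1842, 'fy': 394.1842, 'cx': 254.8134, 'cy': 187.5582, 'view': [[-0.2893, 0.9572, -0.0014, 142.1473], [-0.6388, -0.192, 0.7451, 265.7128], [0.7129, 0.2165, 0.667, -1479.1338], [0.0, 0.0, 0.0, 1.0]]}
side {'fx': 451.4914, 'fy': 451.4914, 'cx': 257.9483, 'cy': 193.6008, 'view': [[-0.8914, -0.4528, 0.0194, 437.2525], [0.2838, -0.5243, 0.8029, -199.5146], [-0.3534, 0.7212, 0.5959, -1008.664], [0.0, 0.0, 0.0, 1.0]]}
{'fx': 308.2030110956813, 'fy': 308.2030110956813, 'cx': 255.82420036538662, 'cy': 198.20748409709122, 'T_tool_cam': array([[ 1.92546374e-04,  9.61578340e-01,  2.74530616e-01,
         7.47884101e+01],
       [ 9.99999964e-01, -2.36144911e-04,  1.25761799e-04,
         2.99408291e-01],
       [ 1.85758830e-04,  2.74530582e-01, -9.61578351e-01,
        -1.82990184e+02],
       [ 0.00000000e+00,  0.00000000e+00,  0.00000000e+00,
         1.00000000e+00]])}
{'t': 0.1, 'joint_pos': array([-8.90871861e-01,  3.59322836e-01,  1.11797615e-02, -2.83435510e-04,
       -1.22410824e+00, -2.88109824e-01]), 'qvel': array([ 0.00025783, -0.00143801,  0.00313241, -0.00034923,  0.000196  ,
        0.00020577]), 'tau': array([-1.53244306e-03, -5.84162021e+01,  2.93754458e+01,  7.01560602e+00,
        1.02070600e-02, -4.16444470e-05]), 'tcp_pos': array([ 257.55808898, -623.43558375,  202.22877634]), 'eef_rot': array([-1.94609199e-01,  9.80880580e-01,  7.05937092e-04, -2.20587097e-04]), 'contact_force': array([ 0.29588645,  0.17379588, -0.23457609]), 'moment': array([-0.03413522,  0.04847988,  0.02253629]), 'width': 87.35173636413042}
```

View pics/scene0.png

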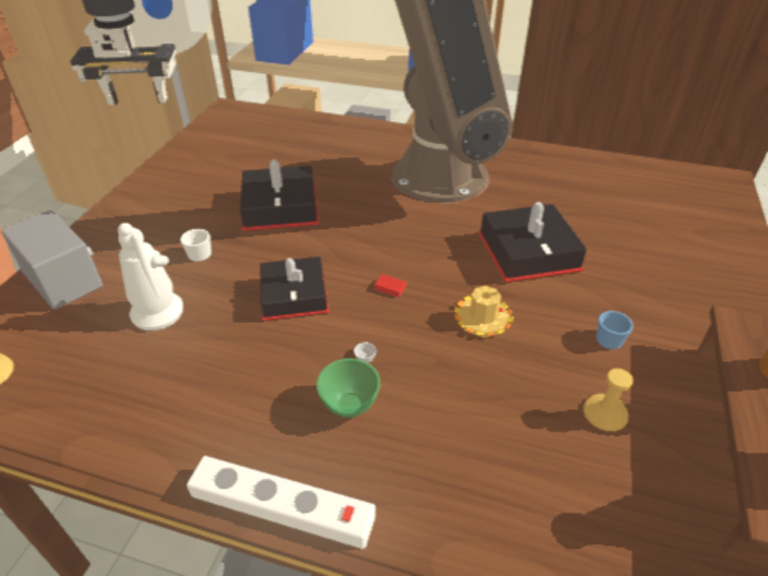

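View pics/side0.png

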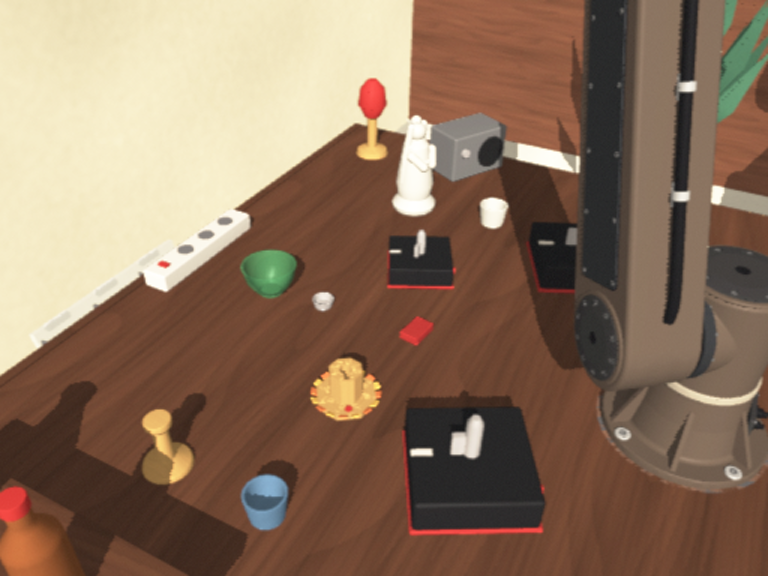

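The scene view shows the hub at about (485,312) in the enlarged picture. The smallest-looking drive is at (293,287), with its white mark at (293,296) on the near side and its key beside the shaft. Next I'll get rough positions and then look from the wrist camera.

```bash
cat > h.py <<'E'
from plant import bot
import numpy as np, cv2
from scipy.spatial.transform import Rotation as R
def campose(name, st=None):
    c=bot.get_calibration(name)
    if name=="wrist":
        T=np.eye(4); T[:3,:3]=R.from_quat(st["eef_rot"]).as_matrix(); T[:3,3]=st["tcp_pos"]
        return c, T@c["T_tool_cam"]
    return c, np.linalg.inv(c["view"])
def cast(c,P,uv,z):
    uv=np.atleast_2d(np.asarray(uv,float))
    d=np.c_[(uv[:,0]-c["cx"])/c["fx"],-(uv[:,1]-c["cy"])/c["fy"],-np.ones(len(uv))]@P[:3,:3].T
    o=P[:3,3]; return o+d*((z-o[2])/d[:,2])[:,None]
def proj(c,P,X):
    q=(np.atleast_2d(X)-P[:3,3])@P[:3,:3]
    return np.c_[c["cx"]+c["fx"]*q[:,0]/-q[:,2], c["cy"]-c["fy"]*q[:,1]/-q[:,2]]
def down(yaw):  # tool x axis at angle yaw in world xy, z down
    x=np.array([np.cos(yaw),np.sin(yaw),0]); z=np.array([0,0,-1.])
    return R.from_matrix(np.c_[x,np.cross(z,x),z]).as_quat()
def yaw_of(q):
    x=R.from_quat(q).as_matrix()[:,0]; return np.arctan2(x[1],x[0])
def shot(fn,scale=1.5):
    st=bot.read_state(); im=bot.camera("wrist")
    np.savez("pics/"+fn+".npz",im=im,tcp_pos=st["tcp_pos"],eef_rot=st["eef_rot"])
    cv2.imwrite(f"pics/{fn}.png",cv2.resize(im[:,:,::-1],None,fx=scale,fy=scale,interpolation=cv2.INTER_CUBIC)); return st,im
E
python3 - <<'E'
from h import *
for n,pts in {"scene":[((485/1.5,318/1.5),12),((293/1.5,277/1.5),45),((278/1.5,190/1.5),45),((537/1.5,232/1.5),45),
   ((180/1.3,1),0)],
  "side":[((346/1.5,395/1.5),12),((420/1.5,253/1.5),45)]}.items():
    c,P=campose(n)
    for p,z in pts: print(n,p,cast(c,P,p,z).round(0))
c,P=campose("scene")
print("foot edge mm", cast(c,P,[(263/1.5,318/1.5),(327/1.5,312/1.5)],0).round(0))
s=bot.read_state(); print("yaw",yaw_of(s["eef_rot"]))
E
```

```text
scene (323.3333333333333, 212.0) [[477. 194.  12.]]
scene (195.33333333333334, 184.66666666666666) [[ 507. -172.   45.]]
scene (185.33333333333334, 126.66666666666667) [[ 240. -324.   45.]]
scene (358.0, 154.66666666666666) [[231. 257.  45.]]
scene (138.46153846153845, 1) [[-1071. -1247.     0.]]
side (230.66666666666666, 263.3333333333333) [[463. 191.  12.]]
side (280.0, 168.66666666666666) [[ 508. -172.   45.]]
foot edge mm [[ 585. -205.    0.]
 [ 536.  -96.    0.]]
yaw -2.7498743968916775
```

```bash
python3 - <<'E'
from h import *
s=bot.read_state(); p=s["tcp_pos"]
bot.line_to([p[0]*.85,p[1]*.85,380],velocity=250)
d=np.array([508,-172]); yaw=np.arctan2(d[1],d[0])-np.pi/2
x=np.array([np.cos(yaw),np.sin(yaw)])
t=d-45*x
bot.move_ptp([*t,380],down(yaw)); bot.line_to([*t,215],velocity=200); bot.pause(.3)
shot("drv")
bot.line_to([*t,260],velocity=250)
h=np.array([470,193]); yaw=np.arctan2(h[1],h[0])-np.pi/2
x=np.array([np.cos(yaw),np.sin(yaw)]); t=h-45*x
bot.move_ptp([*t,190],down(yaw)); bot.pause(.3)
shot("hub"); s=bot.read_state(); print(s["t"],s["tcp_pos"],s["joint_pos"],s["contact_force"])
E
```

```text
6.3083 [453.19586505 234.20129028 190.10008733] [ 8.62467525e-01  9.54109008e-02 -3.65109695e-01  4.55840047e-05
 -1.11007893e+00 -4.73863247e-01] [-0.86528155 -0.60909839  0.56715423]
```

View pics/drv.png

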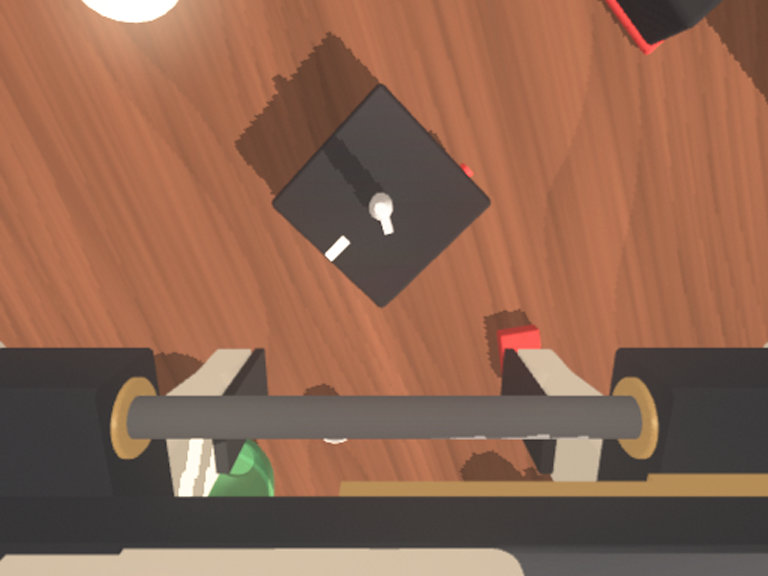

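View pics/hub.png

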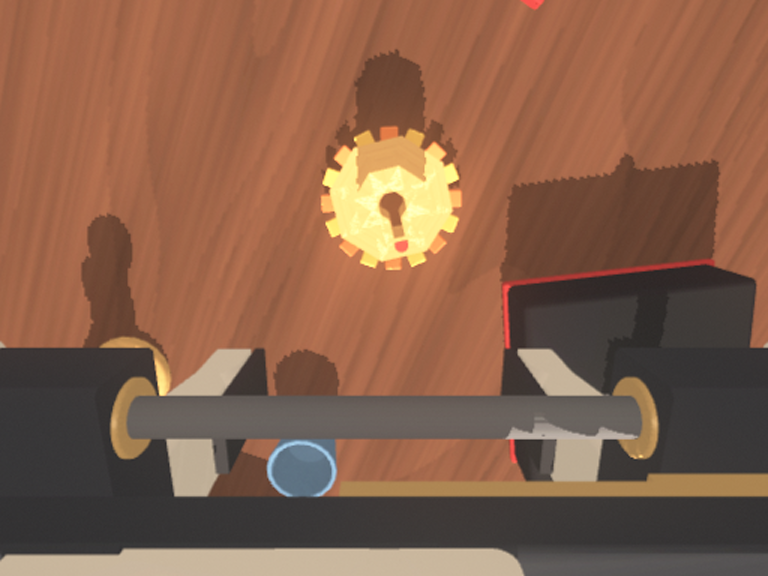

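The drive view has box-top corners at (380,84), (490,202), (382,306) and (273,202). The shaft tip is at (380,207), the key points to (389,233), and the mark is at (337,248). The hub view has the bore mouth at (391,205), the red dot at (401,246) and the petal ring around (391,198).

```bash
cat > m.py <<'E'
from h import *
def blobs(m,amin):
    cs,_=cv2.findContours(m.astype(np.uint8),cv2.RETR_EXTERNAL,cv2.CHAIN_APPROX_NONE)
    return sorted([c for c in cs if cv2.contourArea(c)>=amin],key=cv2.contourArea)[::-1]
def load(fn):
    f=np.load(f"pics/{fn}.npz"); im=f["im"]; hsv=cv2.cvtColor(im,cv2.COLOR_RGB2HSV).astype(int)
    c,P=campose("wrist",f); return im,hsv,c,P
E
python3 - <<'E'
from m import *
im,hsv,c,P=load("drv")
cor=np.array([(380,84),(490,202),(382,306),(273,202)])/1.5
C=cast(c,P,cor,45); print("sides",np.linalg.norm(C-np.roll(C,1,0),axis=1).round(1),"centre",C.mean(0).round(1))
sub=(hsv[:,:,1]<60)&(hsv[:,:,2]>120); roi=np.zeros_like(sub); roi[60:200,185:325]=1
for b in blobs(sub&roi,4):
    q=b[:,0,:].astype(float)+.5; M=cv2.moments(b); print("white",len(q),M["m10"]/M["m00"],M["m01"]/M["m00"],q.min(0),q.max(0))
ctr=C.mean(0)[:2]
tip=cast(c,P,np.array([(381,206)])/1.5,92)[0]; print("tip",tip.round(1))
key=cast(c,P,np.array([(389,233)])/1.5,69)[0]; mk=cast(c,P,np.array([(337,248)])/1.5,45)[0]
a=lambda v:np.degrees(np.arctan2(v[1],v[0]))
print("key",key.round(1),np.linalg.norm(key[:2]-ctr),a(key[:2]-ctr),"mark",mk.round(1),a(mk[:2]-ctr))
im,hsv,c,P=load("hub")
gold=(hsv[:,:,0]<35)&(hsv[:,:,1]>90)&(hsv[:,:,2]>170); roi=np.zeros_like(gold); roi[75:190,205:320]=1
b=blobs(gold&roi,100)[0]; q=cast(c,P,b[:,0,:]+.5,14)
(cc),r=cv2.minEnclosingCircle(q[:,:2].astype(np.float32)); print("petal circle",cc,2*r)
for red in [((hsv[:,:,0]<6)|(hsv[:,:,0]>172))&(hsv[:,:,1]>140)&roi]:
    for bb in blobs(red,3): 
        M=cv2.moments(bb); u=np.array([M["m10"]/M["m00"],M["m01"]/M["m00"]])+.5; d=cast(c,P,u,12)[0]; print("dot",u*1.5,d.round(1),np.linalg.norm(d[:2]-cc),a(d[:2]-np.array(cc)))
print("bore",cast(c,P,np.array([(391,205)])/1.5,60)[0].round(1), "keyway end", cast(c,P,np.array([(400,235)])/1.5,60)[0].round(1))
E
```

```text
sides [114.6 115.9 115.2 115.6] centre [ 508.8 -174.5   45. ]
white 67 254.52330383480825 140.35516224188788 [246.5 128.5] [262.5 156.5]
white 36 224.75581395348837 164.97674418604652 [216.5 157.5] [233.5 173.5]
tip [ 508.4 -175.4   92. ]
key [ 509.9 -153.8   69. ] 20.639525718356314 87.16884769704961 mark [ 552.4 -152.4   45. ] 26.801729512792548
petal circle (466.5272216796875, 189.63421630859375) 181.47772216796875
dot [401.92213115 245.97131148] [444.2 216.6  12. ] 34.99666528541951 129.66696963263763
bore [466.4 187.2  60. ] keyway end [453.1 203.4  60. ]
```

```bash
cat > g.py <<'E'
from m import *
def grab(x,y,yawdeg,f,first=True):
    q=down(np.radians(yawdeg))
    bot.move_ptp([x,y,110],q); bot.line_to([x,y,21],velocity=100); bot.pause(.2)
    a=bot.read_state()["contact_force"]
    bot.move_gripper(44,f); bot.pause(.2); s=bot.read_state()
    print("yaw",yawdeg,"w",s["width"],s["tcp_pos"].round(1),(s["contact_force"]-a).round(1),s["moment"].round(2),s["t"])
E
python3 - <<'E'
from g import *
im,hsv,c,P=load("hub")
print(cast(c,P,np.array([(391,198)])/1.5,14)[0].round(1), cast(c,P,np.array([(321,198),(461,198),(391,126),(391,270)])/1.5,14).round(1).tolist())
C=cast(c,P,np.array([(391,198)])/1.5,14)[0]; x,y=(C[:2]+[466.4,187.2])/2
print("use",x,y)
grab(x,y,-7,10); bot.move_gripper(88); bot.line_to([x,y,110],velocity=150)
grab(x,y,-97,10)
E
```

```text
[466.4 185.5  14. ] [[515.7, 205.7, 14.0], [417.1, 165.3, 14.0], [486.1, 137.9, 14.0], [444.9, 237.3, 14.0]]
use 466.3965782626151 186.36632149641954
yaw -7 w 48.350321728088 [466.5 186.5  21. ] [ 0.9  1.6 -0. ] [0.29 0.18 0.07] 9.5333
yaw -97 w 48.177033914282895 [466.5 186.4  21. ] [1.9 0.8 0.3] [ 0.07 -0.22  0.02] 14.675
```

```bash
python3 - <<'E'
from g import *
bot.move_gripper(44,30); s=bot.read_state(); x,y,_=s["tcp_pos"]
bot.line_to([x,y,170],velocity=150)
yaw=-97+(75-128)
X,Y=508.6,-175.0
bot.move_ptp([X,Y,175],down(np.radians(yaw))); bot.line_to([X,Y,122],velocity=100); bot.pause(.4)
s=bot.read_state(); f0=s["contact_force"]; m0=s["moment"]; np.savez("tare.npz",f0=f0,m0=m0,pos=[X,Y,122])
print(s["t"],s["tcp_pos"].round(2),np.degrees(yaw_of(s["eef_rot"])),s["width"],s["joint_pos"].round(2),f0.round(2),m0.round(2))
for n in ["scene","side"]:
    im=bot.camera(n); cv2.imwrite(f"pics/{n}1.png",im[:,:,::-1])
a=cv2.imread("pics/scene1.png")[110:235,120:280]; b=cv2.imread("pics/side1.png")[90:215,200:360]
cv2.imwrite("pics/pair.png",cv2.resize(np.hstack([a,b]),None,fx=2.5,fy=2.5,interpolation=cv2.INTER_CUBIC))
E
```

```text
18.4833 [ 508.74 -175.04  122.3 ] -150.0002774864156 48.12892341945484 [ 0.03  0.2  -0.4   0.   -0.96 -1.08] [-0.16  0.31 -3.17] [ 0.04 -0.01  0.03]
```

View pics/pair.png

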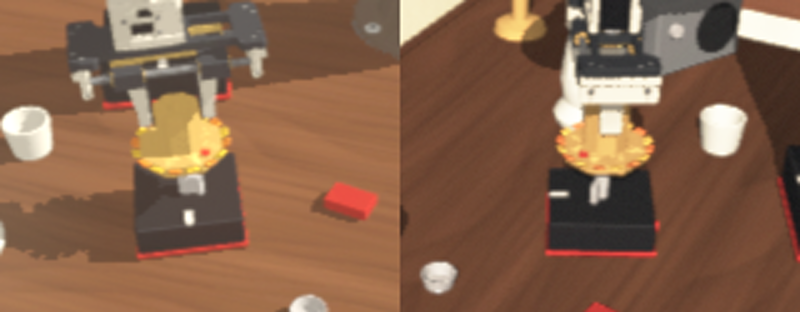

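The hub is held level, the right way up and centred over the shaft in both views, with the red dot and key on the same side. Now a force-guided descent.

```bash
cat > f.py <<'E'
from g import *
T=np.load("tare.npz")
def rd():
    s=bot.read_state(); return s,s["contact_force"]-T["f0"],s["moment"]-T["m0"]
E
python3 - <<'E'
from f import *
p=np.array(T["pos"],float); k=0.05
while p[2]>84:
    p[2]-=1; bot.line_to(p,velocity=25); s,f,m=rd()
    p[:2]+=np.clip(k*np.where(abs(f[:2])>1,f[:2],0),-.6,.6)
    if p[2]<112 and (p[2]%2==0 or f[2]>3): print(p.round(2),s["tcp_pos"].round(2),f.round(1),m.round(2))
    if f[2]>8 and p[2]<94 or f[2]>15: break
print(s["t"]); np.save("cmd.npy",p)
E
```

```text
[ 508.6  -175.07  110.  ] [ 508.55 -175.08  109.91] [ 0.1 -0.7 -0.1] [-0.02  0.02 -0.05]
[ 508.6  -175.07  108.  ] [ 508.54 -175.06  107.94] [ 1.  -0.7  0.5] [-0.04  0.   -0.11]
[ 508.6  -175.13  106.  ] [ 508.68 -175.09  105.97] [ 0.4 -1.3  0.5] [-0.06 -0.06 -0.01]
[ 508.71 -175.13  104.  ] [ 508.72 -175.12  103.98] [ 1.1 -0.3 -1.2] [-0.05 -0.24 -0.03]
[ 508.86 -175.19  102.  ] [ 508.76 -175.11  101.92] [ 1.7 -1.2 -0.5] [ 0.02 -0.31 -0.04]
[ 508.86 -175.19  100.  ] [ 508.83 -175.17   99.92] [0.2 0.5 0.4] [ 0.06 -0.23  0.  ]
[ 508.91 -175.19   98.  ] [ 508.86 -175.17   97.95] [ 1.1 -0.6 -0.1] [ 0.11 -0.16 -0.01]
[ 508.91 -175.19   96.  ] [ 508.92 -175.18   95.94] [-0.3 -0.1  0.3] [ 0.08 -0.17  0.06]
[ 508.91 -175.19   94.  ] [ 508.87 -175.19   93.92] [ 0.4 -0.5 -0.8] [ 0.09 -0.16 -0.03]
[ 508.97 -175.19   92.  ] [ 508.88 -175.18   91.92] [ 1.  -0.8 -0.3] [ 0.11 -0.16 -0.07]
[ 508.97 -175.25   90.  ] [ 509.03 -175.29   90.02] [ 0.6 -0.7  1.2] [-0.11 -0.17 -0.04]
[ 508.89 -175.25   89.  ] [ 509.1  -175.37   89.72] [-1.5 -0.   7.5] [0.45 0.85 0.02]
[ 508.7  -175.19   88.  ] [ 509.25 -175.47   89.42] [-3.7  1.2 15. ] [ 0.8   1.69 -0.  ]
27.0833
```

Threaded, and the hub met the key at TCP z ≈ 89.9, which is an underside of 69 mm as expected. Now I'll turn it with a light press.

```bash
python3 - <<'E'
from f import *
p=np.array([508.95,-175.25,89.0]); bot.line_to(p,velocity=20)
yaw=-150.; 
while yaw<-150+32:
    yaw+=1.5; bot.line_to(p,velocity=20,ori=down(np.radians(yaw))); s,f,m=rd()
    print(yaw+225,s["tcp_pos"].round(2),f.round(1),m.round(2),round(s["t"],1))
    if s["tcp_pos"][2]<89.3 and f[2]<4 or abs(m[2])>.8 or f[2]>20: break
np.save("cmd.npy",[*p,yaw])
E
```

```text
76.5 [ 509.48 -175.46   89.61] [-1.6  0.5  9.6] [ 0.27  0.68 -0.03] 27.6
78.0 [ 509.77 -175.48   89.61] [ 0.4 -0.2  7.9] [ 0.12  0.27 -0.06] 27.8
79.5 [ 509.92 -175.47   89.57] [ 0.5 -1.2  8.3] [-0.09 -0.13 -0.06] 28.1
81.0 [ 510.07 -175.44   89.55] [ 1.4 -1.2  9.3] [-0.35 -0.7  -0.06] 28.3
82.5 [ 510.06 -175.42   89.49] [ 3.9 -1.1  7.7] [-0.59 -1.26 -0.1 ] 28.6
84.0 [ 509.86 -175.35   89.38] [ 4.2 -1.9  8. ] [-0.54 -1.55 -0.13] 28.8
85.5 [ 508.61 -175.1    88.43] [ 3.4 -2.1  2.9] [-0.44 -1.64 -0.05] 29.1
```

```bash
python3 - <<'E'
from f import *
p=np.array([508.95,-175.2,89.0]); yaw=-139.5+1; bot.line_to(p,velocity=20,ori=down(np.radians(yaw))); k=.05
while p[2]>65.5:
    s,f,m=rd()
    print(p.round(2),round(yaw+225,1),s["tcp_pos"].round(2),f.round(1),m.round(2),round(s["t"],1))
    if f[2]>14: break
    p[:2]+=np.clip(k*np.where(abs(f[:2])>1,f[:2],0),-.4,.4)
    if abs(m[2])>.1: yaw+=np.clip(3*m[2],-.7,.7)
    p[2]-=1; bot.line_to(p,velocity=25,ori=down(np.radians(yaw)))
np.save("cmd.npy",[*p,yaw])
E
```

```text
[ 508.95 -175.2    89.  ] 86.5 [ 508.67 -175.15   88.53] [ 4.4 -2.5  0.1] [-0.72 -1.89 -0.05] 29.3
[ 509.17 -175.32   88.  ] 86.5 [ 508.69 -175.18   87.56] [ 4.2 -1.1 -0.8] [-0.29 -1.5  -0.01] 29.6
[ 509.38 -175.38   87.  ] 86.5 [ 508.8  -175.27   86.62] [ 1.5 -0.2 -1.2] [-0.06 -1.03  0.01] 29.8
[ 509.45 -175.38   86.  ] 86.5 [ 508.91 -175.31   85.69] [ 2.1 -1.1 -0.5] [-0.01 -0.7  -0.04] 30.1
[ 509.56 -175.44   85.  ] 86.5 [ 509.01 -175.38   84.69] [ 1.1 -0.  -0.8] [ 0.12 -0.26 -0.06] 30.3
[ 509.61 -175.44   84.  ] 86.5 [ 509.23 -175.44   83.8 ] [ 0.5 -0.3  0.4] [ 0.04  0.04 -0.04] 30.6
[ 509.61 -175.44   83.  ] 86.5 [ 509.43 -175.47   82.9 ] [-0.2 -1.3  0.4] [-0.04  0.04 -0.01] 30.8
[ 509.61 -175.5    82.  ] 86.5 [ 509.59 -175.49   81.93] [-0.7 -0.1  0.2] [-0.05  0.03 -0.  ] 31.1
[ 509.61 -175.5    81.  ] 86.5 [ 509.62 -175.49   80.95] [ 0.2 -0.4  1.2] [ 0.02  0.11 -0.08] 31.3
[ 509.61 -175.5    80.  ] 86.5 [ 509.61 -175.51   79.93] [ 0.7  0.9 -0.3] [-0.03  0.06  0.01] 31.6
[ 509.61 -175.5    79.  ] 86.5 [ 509.61 -175.49   78.92] [-0.  -0.4  1. ] [-0.04  0.12 -0.04] 31.8
[ 509.61 -1
[... 560 characters left out ...]
0.17 -0.06] 33.3
[ 509.61 -175.5    72.  ] 86.5 [ 509.62 -175.49   71.94] [ 0.5  0.7 -0.2] [-0.05  0.13  0.01] 33.6
[ 509.61 -175.5    71.  ] 86.5 [ 509.65 -175.48   70.94] [ 0.9 -0.8  0.1] [0.03 0.16 0.03] 33.8
[ 509.61 -175.5    70.  ] 86.5 [ 509.65 -175.51   69.95] [-0.1 -0.2 -0.4] [ 0.03  0.15 -0.02] 34.1
[ 509.61 -175.5    69.  ] 86.5 [ 509.62 -175.49   68.94] [0.1 0.1 1.4] [-0.01  0.15 -0.02] 34.3
[ 509.61 -175.5    68.  ] 86.5 [ 509.58 -175.51   67.93] [-0.4 -0.6 -0.2] [0.01 0.1  0.05] 34.6
[ 509.61 -175.5    67.  ] 86.5 [ 509.63 -175.48   66.93] [-0.3  0.3  0.2] [-0.01  0.1   0.01] 34.8
[ 509.61 -175.5    66.  ] 86.5 [ 509.63 -175.52   65.98] [-0.2 -0.2  0.7] [-0.06  0.17 -0.  ] 35.1
```

```bash
python3 - <<'E'
from f import *
*p,yaw=np.load("cmd.npy"); p=np.array(p)
while p[2]>62:
    p[2]-=.5; bot.line_to(p,velocity=15); s,f,m=rd(); print(p[2],s["tcp_pos"].round(2),f.round(1),m.round(2))
    if f[2]>7: break
bot.move_gripper(88); bot.pause(.3); s,f,m=rd(); print("open",s["width"],f.round(1),s["tcp_pos"].round(2))
z=s["tcp_pos"]; bot.line_to([*p[:2],170],velocity=120)
bot.line_to([*(p[:2]-45*np.array([np.cos(np.radians(yaw)),np.sin(np.radians(yaw))])),215],velocity=200); bot.pause(.4)
st,im=shot("end"); print(st["t"],st["contact_force"])
for n in ["scene","side"]:
    cv2.imwrite(f"pics/{n}2.png",bot.camera(n)[:,:,::-1])
a=cv2.imread("pics/scene2.png")[110:235,120:280]; b=cv2.imread("pics/side2.png")[90:215,200:360]
w=cv2.resize(im[:,:,::-1][:256],(512,256))
A=cv2.resize(np.hstack([a,b]),None,fx=2,fy=2,interpolation=cv2.INTER_CUBIC)
o=np.zeros((506,640,3),np.uint8); o[:250]=A; o[250:,:512]=w; cv2.imwrite("pics/final.png",o)
E
```

```text
64.5 [ 509.73 -175.58   65.92] [-5.5  2.4 15.2] [ 1.12  2.16 -0.03]
open 87.38109518311911 [0.3 0.3 3.3] [ 509.62 -175.47   64.5 ]
38.625 [-0.34743928 -0.69124602  0.18868167]
```

View pics/final.png

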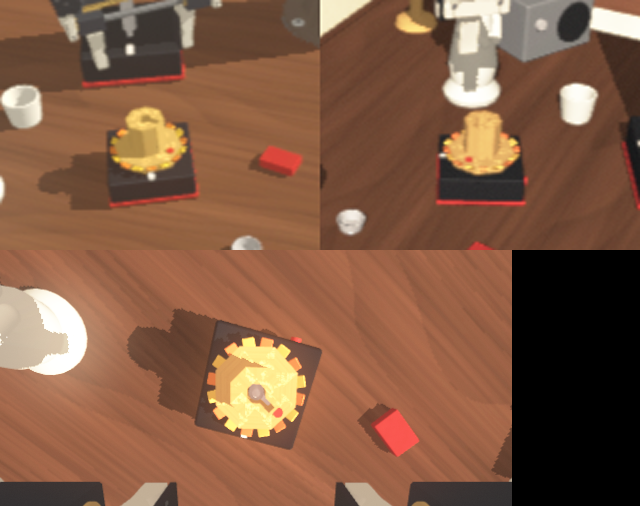

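The hub sits flat on the drive with the shaft in its bore and the red dot on the key side. The gripper is open and clear, and the matchbox, statue and cups look undisturbed. I'm handing it in.

```bash
python3 -c "
from plant import bot
bot.close_job()"
```

```text
the job is handed in; nothing more can be done
```

The brass hub is back on the smallest drive, seated flat with its keyway over the key. I let go and handed the job in at about 39 s of the 67 s allowed.

- **Grip and threading:** I gripped the hub across two pairs of its flats in turn to centre it. I then lowered it over the shaft, moving with any side force, until it met the key at an underside height of 69 mm, as expected.
- **Turning home:** With a press of about 8–10 N, I turned it from 75° to about 86°, where it dropped over the key. It then slid down with almost no force.
- **Final height:** It stopped on the box top with the underside at about 44.9 mm, against 45 mm nominal.
- **Forces:** The highest tool force I read was about 15 N, against the 60 N limit.
- **Last pictures:** The hub is upright on the drive, and the gripper is open and clear. The things in view (statue, white cup, matchbox) look undisturbed, judged by eye only. The blue cup and candlestick were outside the views I checked, but the arm met no unexpected force near them.
- **Disagreement:** The drive's top sides measured about 115 mm rather than 120 mm in the wrist view. Its foot edge measured 119 mm in the scene view, and the shaft centre from two estimates agreed to about 1 mm.

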